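Set and lock the wick-length gauge

TASK

Set the wick-cutting gauge for the next batch: with a fingertip, flick the front edge of its lobed thumbwheel to the left, click by click, until the stop's pointer stands opposite the brass tab on the ruler, without running past it (coming back would leave slack in the rack). Then push the black tab of the lock bolt to the left with a fingertip until the bolt is fully home between two lobes of the wheel. Touch-work only: pick nothing up, do not push the stop itself, and leave the loose things round the gauge where they are.

Things in the scene. Friction and masses are not known exactly. Their poses are not given: they have to be found in the camera images.
- gauge: wick-length gauge, fixed to the table, turned to face the robot: wooden base 144 x 225 x 10 mm. Origin at table level, near the base's middle; x axis away from the robot, y to the left along the ruler, z up. From front to back: black thumbwheel on a grey gearbox (top 28 mm above the table), steel rack, rail with the dark stop block, ruler (top at 35 mm). Nothing on it is above 65 mm
- wheel_axis (a point): point on the thumbwheel's vertical axis, 20 mm in front of the gauge's origin, 40 mm above the table. The wheel is a flat eight-lobed star 93 mm across, from 32 to 48 mm above the table: lobes with round ends of radius 4.5 mm on a circle of radius 42 mm, on webs 6 mm wide; the solid disc inside has radius 25.5 mm. Seated in a click, gaps face straight front, back, left, right and at 45 degrees between
- front_gap (a point): fixed point in the wheel's front gap (wheel seated), 31 mm in front of the axis, 40 mm up: how deep a tip 15 mm wide goes in. The gap is 23 mm wide between the lobe ends; all is free there from 31 mm above the table upwards. A tip with its far face here, moved 13 mm left, then 8 left and 5 deeper (following the lobe round), then 10 left, advances the wheel one click and no more
- thumbwheel (a joint): wheel angle in rad, growing as its front edge moves left (clockwise from above). Spring clicks: click k seats at k x 0.785 (45 degrees); pushed past half-way it snaps on to the next unless something blocks a lobe, else it falls back. 2 to 6 N at a lobe turns it. Each click moves the stop 12 mm. At 4.712 (click 6) the pointer is opposite the tab; it starts two to six clicks below and can run on past it
- stop_pointer (a point): tip of the dark flat pointer on the dark stop block, 38 mm above the table, over the ruler's front part; it travels along the gauge's y, to the right as the wheel advances. The ruler's long black lines are 12 mm apart, one for each click
- stop: dark steel stop block (28 x 20 mm, 28 mm above the table) with its raised pointer and 110 mm rack, sliding on the rail; moved by the wheel only, never to be pushed. Origin at table level, in line with the pointer
- tab_point (a point): point of the brass tab (12 mm wide, a small round screw on it, clamped over the ruler's back edge, fixed); axes as the gauge's. The pointer must come opposite to it: same y in the gauge's frame
- lock_bolt (a joint): travel of the lock bolt in m: about 0 drawn back (wheel free), 0.016 fully home against its stop, its nose 12 mm deep between two lobes so that the wheel cannot turn. It slides to the left (the gauge's +y) and stays where it is left; 2 to 3 N moves it. It goes home only if the wheel is seated in a click
- bolt_tab (a point): middle of the right-hand face of the lock bolt's upright black push tab (30 mm across, 8 mm thick, from 32 to 62 mm above the table), about 110 mm to the right of the wheel's axis while drawn back; it moves with the bolt. Straight to the right of it nothing stands higher than 10 mm for 80 mm
- wick_spool: bystander: wooden spool of cotton wick, 60 mm across, 50 mm high, behind the gauge's right end; origin at the middle of its underside
- wick_bar_0: bystander: flat steel wick bar, 16 x 110 x 8 mm, lying just in front of the gauge; origin under its middle
- candle_5: bystander: short glass jar with wax, 58 mm across, 50 mm high, behind the gauge's middle, covered with a tin lid; origin at the middle of its underside
- tape_roll: bystander: roll of tape lying flat, 66 mm across, 19 mm high, behind the gauge on its left; origin under its middle
- tin_lid_2: bystander: round tin lid, 62 mm across, 12 mm high, lying on the short glass jar; origin under its middle

How it is judged (in metres and radians):
On the way:
1. the pointer stands opposite the brass tab, the wheel seated in that click, with the lock bolt still drawn back (value of joint thumbwheel between 4.5924 and 4.8324 rad and y of stop_pointer in the frame of tab_point between -0.004 and 0.004 m and value of joint lock_bolt below 0.006 m), for 0.2 s.
At the end, for the whole second after the job is handed in: the pointer is within 4 mm of the brass tab's point along the ruler (wheel within 0.14 rad of 4.712, at rest), the lock bolt is within 2.5 mm of fully home, and no bystander has moved 15 mm (value of joint thumbwheel between 4.5724 and 4.8524 rad and y of stop_pointer in the frame of tab_point between -0.004 and 0.004 m and value of joint lock_bolt above 0.0135 m and velocity of joint thumbwheel below 0.1 rad/s and distance of each of wick_spool, wick_bar_0, candle_5, tape_roll, tin_lid_2 from where it was at the start of the episode below 0.015 m); the robot touches nothing.
It fails at once if the wheel is run past the tab by more than half a click (value of joint thumbwheel above 5.184 rad).
It fails at once if the stop itself is pushed by the fingers instead of by the wheel (contact force between the fingers and stop above 2 N).
It fails at once if a bystander is pushed 15 mm or more, or lifted (distance of any of wick_spool, wick_bar_0, candle_5, tape_roll, tin_lid_2 from where it was at the start of the episode above 0.015 m).
It also fails if it takes over 70 s, if anything falls off the work surface, if the arm or the gripper's body presses on something with over 40 N, if the wrist force passes 120 N, or if a joint passes its speed limit or range.

ROBOT

A 6-joint arm with a two-finger parallel gripper is mounted at the origin on a cart in front of the work surface, level with it; the furniture and walls round the work are solid. World frame = base frame: x ahead of the robot, y to its left, z up, the work surface at z = 0. Lengths are in mm, angles in rad, forces in N, time in s.
With the tool pointing down it reaches from about 350 to 850 mm from the base axis. Payload 8.1 kg.
Tool frame: the origin (TCP) lies midway between the tips of the shut fingers; the grasp point (between the pads) lies 19 mm behind it; z points along the fingers, y is the line along which they close (so a half turn about z gives the same grasp; the last joint's range is limited). The gripper opens to 93 mm and grips with 3 to 60 N. Pads are 15 mm wide; open, the fingers measure 128 mm over their backs; the gripper's body (75 mm by 188 mm) begins 65 mm behind the grasp point.
Start: joints at [-1.359, 0.13, 1.488, -0, 1.523, -0.085], TCP at [175.497, -573.765, 218.635] pointing down, gripper open.
Joint ranges: [-2.96, 2.96], [-0.89, 2.26], [0.02, 2.5], [-1.34, 4.48], [0, 2.73], [-2.66, 2.66]. Speed limits (rad/s): [2.39, 2.39, 2.79, 3.14, 3.14, 3.14].

INTERFACE

Orientations are given as a unit quaternion [x, y, z, w].
In Python, from station import * gives the robot as it stands.
- The arm moves only by the tool drive_tool, never from a script. Its arguments are lists of equal length, an entry for each row: "gripper": the closure, from 0 (fully open) to 1 (shut); "offset": the shift along the tool's x, y, z scaled (see below), a list of three; "turn": the turn, a rotation vector about the tool's x, y, z scaled (see below), a list of three. A call has exactly 10 rows; each row is the pose to reach, as a shift and turn from the pose commanded when the call began, along the tool's axes at that moment, turning the shorter way round; what a row does not reach only later rows make up. The controller multiplies each number of a shift by 120 mm and each number of a turn by 2 pi rad. A row lasts 1/10 s, in which the tool goes at most 50 mm and 8.59 degrees, less where a joint would pass 70% of its speed; a pose out of reach is approached as far as the arm can. A call with a number of a shift or a turn outside -1 to 1 is refused whole. A call with a gripper value outside its range is refused whole. The fingers move at their own pace and stop on an object; "grip_force" is the grip in N (left out, the last holds). Time passes only in rows, so rows that repeat a pose let the fingers close, or fill a call up. It gives the time, the measured TCP pose, the force, the opening and the grip force at its end, in the units of the state.
- state(): the state, without advancing time (a new reading comes with each control period).
- snapshot(name): name is "scene" or "side" or "wrist"; returns the picture (480x640x3 uint8, blue, green, red); there is no depth.
- camera_params(name): a dict with "camera_matrix" (3x3 intrinsics, pixels), "dist" ([k1, k2, p1, p2, k3] as OpenCV has them; the pictures are not rectified), "world_to_cam" (4x4, takes a point from world to camera coordinates). Camera axes: x right, y up, looking along -z (the intrinsics and any distortion apply to the point x, -y, -z); pixel columns grow to the right and rows downward; lengths in mm; the calibration is good to about 2 mm. A picture is of the moment at which its call begins: read the wrist's pose just before it. camera_params takes no time and is no camera call; for the wrist camera it gives the pose at the moment of the call.
- sign_off(): hands the job in; it is judged then, once.
The state is a dict: "clock": time; "joint_positions": joint angles; "qd": joint speeds; "effort": joint torques, N m; "tool_pos": TCP position; "tool_rot": TCP orientation; "ft_force": force on the tool from outside, world axes, zero at the start; "moment": the same for the moment, N m; "width": finger opening in mm; "finger_force": force on a finger pad.
Only numpy, scipy, OpenCV 4.12 (cv2) and the standard library are available. Lean on these libraries where they do the work, as an engineer would, in place of code of your own. Each camera call takes 0.05 s, during which the arm holds its last target. There are 200 camera calls.

## Working session

There is one attempt and no reset: what is moved stays moved. The work goes in short steps, Python scripts to look and compute and a tool call to move; the robot and the scene stay as the last step left them, time stands still between calls to the robot, and variables do not carry over. Pictures are saved under pics/ and viewed, at most 10 in all, crops included, and the job is handed in when it is done.

Besides the shell and the picture viewer there is one more tool, called after "Emit:" as name(argument=value, ...) on one line, values as JSON. drive_tool: Moves the arm, as the interface text tells. Shifts and turns lie within -1 to 1; 1 stands for 120 mm of shift or 2 pi rad of turn. Its arguments: {"type":"object","properties":{"gripper":{"type":"array","items":{"type":"number"}},"offset":{"type":"array","items":{"type":"array","items":{"type":"number"}}},"turn":{"type":"array","items":{"type":"array","items":{"type":"number"}}},"grip_force":{"type":"number"}},"required":["gripper","offset","turn"]}

```bash
mkdir -p pics; ls; python3 - <<'E'
from station import *
import cv2,numpy as np
for n in("scene","side","wrist"):
    p=camera_params(n); print(n,np.round(p["camera_matrix"],1).tolist(),p["dist"],np.round(p["world_to_cam"],3).tolist())
a=snapshot("scene");b=snapshot("side")
cv2.imwrite("pics/scene.png",a);cv2.imwrite("pics/side.png",b)
s=state();print(s)
E
```

```text
pics
scene [[591.5, 0.0, 323.9], [0.0, 591.5, 246.8], [0.0, 0.0, 1.0]] [-0.19247291  0.          0.          0.          0.        ] [[0.276, -0.961, 0.019, 171.71], [0.444, 0.145, 0.884, -372.757], [-0.852, -0.235, 0.467, -293.927], [0.0, 0.0, 0.0, 1.0]]
side [[487.9, 0.0, 315.7], [0.0, 487.9, 238.0], [0.0, 0.0, 1.0]] [-0.06064362  0.          0.          0.          0.        ] [[0.997, -0.082, 0.004, -576.24], [0.027, 0.385, 0.923, -190.301], [-0.077, -0.919, 0.386, -527.759], [0.0, 0.0, 0.0, 1.0]]
wrist [[381.1, 0.0, 319.5], [0.0, 381.1, 240.3], [0.0, 0.0, 1.0]] [-0.0804298  0.         0.         0.         0.       ] [[0.291, -0.957, -0.001, -599.601], [0.926, 0.282, -0.251, 27.898], [0.24, 0.072, 0.968, -390.237], [0.0, 0.0, 0.0, 1.0]]
{'clock': 0.1, 'joint_positions': array([-1.35936243e+00,  1.31122229e-01,  1.48918042e+00, -6.68147564e-06,
        1.52300996e+00, -8.53922963e-02]), 'qd': array([ 0.00104465, -0.00128823, -0.00180452,  0.00061427,  0.00065537,
       -0.00087983]), 'effort': array([ 2.35909320e-03, -5.61341751e+01, -4.93096447e+01,  7.72118149e-02,
        2.92989914e-02, -8.40768053e-05]), 'tool_pos': array([ 175.4044332 , -573.23777114,  217.66498856]), 'tool_rot': array([ 9.89006587e-01,  1.47868966e-01, -5.74908910e-05, -8.58062175e-04]), 'ft_force': array([-0.58597611, -0.36851108,  0.53800802]), 'moment': array([-0.01374682, -0.02514683, -0.01346554]), 'finger_force': 0.0, 'width': 93.36172592400983}
```

View pics/scene.png

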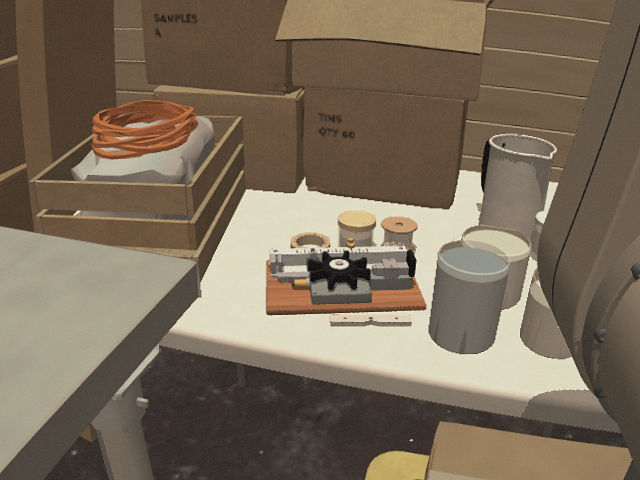

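View pics/side.png

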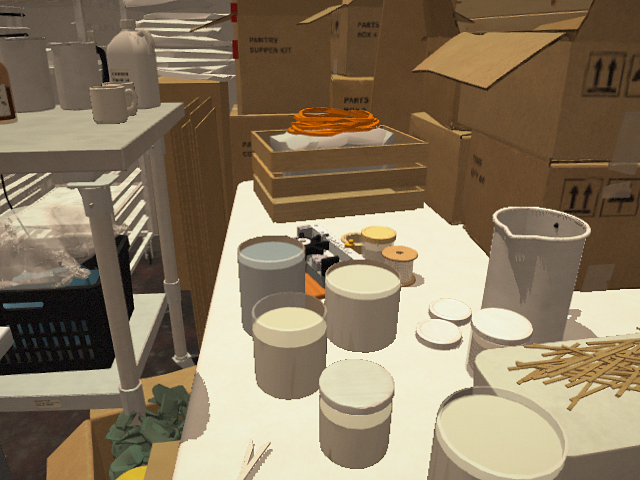

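The scene view shows the gauge: wheel hub at about (340,265), base front edge from (267,311) to (424,306), bolt tab at about (411,263). The side view sees it mostly hidden behind jars.

```bash
cat > h.py <<'E'
from station import *
import cv2,numpy as np
from scipy.spatial.transform import Rotation as R
def cast(px,z,p):
    px=np.array(px,float).reshape(-1,1,2)
    u=cv2.undistortPoints(px,p["camera_matrix"],np.array(p["dist"]))[:,0]
    W=np.array(p["world_to_cam"]);C=-W[:3,:3].T@W[:3,3]
    d=np.c_[u[:,0],-u[:,1],-np.ones(len(u))]@W[:3,:3]
    return C+d*((z-C[2])/d[:,2])[:,None]
def proj(P,p):
    W=np.array(p["world_to_cam"]);c=np.atleast_2d(P)@W[:3,:3].T+W[:3,3]
    return cv2.projectPoints(c*[1,-1,-1],np.zeros(3),np.zeros(3),p["camera_matrix"],np.array(p["dist"]))[0][:,0]
def delta(goal):
    "offset numbers for a world shift to goal (mm), tool axes now"
    s=state();return R.from_quat(s["tool_rot"]).inv().apply(np.array(goal)-s["tool_pos"])/120
E
python3 - <<'E'
from h import *
p=camera_params("scene");W=p["world_to_cam"]
print(-W[:3,:3].T@W[:3,3])
print(cast([(267,312),(425,306)],10,p).round(),cast([(339,265)],50,p).round(),cast([(411,263)],50,p).round())
s=state();M=R.from_quat(s["tool_rot"]).as_matrix();print(M.round(3))
w=camera_params("wrist")["world_to_cam"];c=-w[:3,:3].T@w[:3,3];print(c, M.T@(c-s["tool_pos"]), (M.T@w[:3,:3].T).round(2))
E
```

```text
[-132.27847441  149.92269078  463.52003247]
[[489. 400.  10.]
 [569. 195.  10.]] [[576. 323.  50.]] [[613. 225.  50.]]
[[ 0.956  0.292 -0.   ]
 [ 0.292 -0.956  0.002]
 [ 0.    -0.002 -1.   ]]
[ 242.51213763 -553.30179371  384.36686108] [  70.02741009    0.27819966 -166.69278909] [[-0.    0.97  0.25]
 [ 1.    0.   -0.  ]
 [-0.    0.25 -0.97]]
```

```bash
python3 - <<'E'
from h import *
ps,pd=camera_params("scene"),camera_params("side")
def tri(a,b):
    A0,A1=cast([a],0,ps)[0],cast([a],100,ps)[0];B0,B1=cast([b],0,pd)[0],cast([b],100,pd)[0]
    u,v=A1-A0,B1-B0;u/=np.linalg.norm(u);v/=np.linalg.norm(v)
    t=np.linalg.lstsq(np.c_[u,-v],B0-A0,rcond=None)[0]
    P,Q=A0+u*t[0],B0+v*t[1];return ((P+Q)/2).round(),np.linalg.norm(P-Q).round()
print("shelf",tri((197,262),(185,103)))
print("can top",tri((472,262),(272,252)),"pitcher",tri((520,143),(540,222)))
print(cast([(465,340)],0,ps).round())
E
```

```text
shelf (array([356., 421., 221.]), np.float64(115.0))
can top (array([530., 141., 111.]), np.float64(1.0)) pitcher (array([869.,  85., 169.]), np.float64(3.0))
[[519. 134.   0.]]
```

Emit:
drive_tool(gripper=[1,1,1,1,1,1,1,1,1,1], offset=[[0,0,-0.2],[0.1,-0.1,-0.4],[0.2,-0.2,-0.6],[0.3,-0.3,-0.8],[0.4,-0.4,-0.8],[0.5,-0.5,-0.8],[0.6,-0.6,-0.8],[0.7,-0.7,-0.8],[0.8,-0.85,-0.8],[0.9,-1,-0.8]], turn=[[0,0,0],[0,0,0],[0,0,0],[0,0,0],[0,0,0],[0,0,0],[0,0,0],[0,0,0],[0,0,0],[0,0,0]])

```text
clock: 1.1
tool_pos: [244.0, -425.8, 313.7]
tool_rot: [0.989, 0.148, -0.0, -0.001]
ft_force: [-0.4, -0.4, 0.1]
width: 17.7
finger_force: 0.0
```

Emit:
drive_tool(gripper=[1,1,1,1,1,1,1,1,1,1], offset=[[0.1,-0.1,0],[0.2,-0.2,0],[0.3,-0.3,0],[0.4,-0.4,0],[0.5,-0.5,0],[0.6,-0.6,0],[0.7,-0.7,0],[0.8,-0.8,0],[0.9,-0.9,0],[0.95,-1,0]], turn=[[0,0,0],[0,0,0],[0,0,0],[0,0,0],[0,0,0],[0,0,0],[0,0,0],[0,0,0],[0,0,0],[0,0,0]])

```text
clock: 2.1
tool_pos: [318.2, -278.1, 314.4]
tool_rot: [0.989, 0.148, -0.0, -0.0]
ft_force: [0.1, -0.6, 0.1]
width: 0.7
finger_force: 0.0
```

Emit:
drive_tool(gripper=[1,1,1,1,1,1,1,1,1,1], offset=[[0.1,-0.1,0],[0.2,-0.2,0],[0.3,-0.3,0],[0.4,-0.4,0],[0.5,-0.5,0],[0.6,-0.6,0],[0.7,-0.7,0],[0.8,-0.8,0],[0.9,-0.9,0],[0.95,-1,0]], turn=[[0,0,0],[0,0,0],[0,0,0],[0,0,0],[0,0,0],[0,0,0],[0,0,0],[0,0,0],[0,0,0],[0,0,0]])

```text
clock: 3.1
tool_pos: [391.8, -130.1, 314.4]
tool_rot: [0.989, 0.148, -0.0, -0.0]
ft_force: [-0.3, 1.4, -0.4]
width: 0.8
finger_force: 0.0
```

Emit:
drive_tool(gripper=[1,1,1,1,1,1,1,1,1,1], offset=[[0.1,-0.1,0],[0.2,-0.2,0],[0.3,-0.3,0],[0.4,-0.4,0],[0.5,-0.5,0],[0.6,-0.6,0],[0.7,-0.7,0],[0.8,-0.8,0],[0.9,-0.9,0],[0.95,-1,0]], turn=[[0,0,0],[0,0,0],[0,0,0],[0,0,0],[0,0,0],[0,0,0],[0,0,0],[0,0,0],[0,0,0],[0,0,0]])

```text
clock: 4.1
tool_pos: [465.5, 17.9, 314.4]
tool_rot: [0.989, 0.148, -0.0, -0.0]
ft_force: [-0.9, -0.4, 0.1]
width: 0.4
finger_force: 0.0
```

Emit:
drive_tool(gripper=[1,1,1,1,1,1,1,1,1,1], offset=[[0.1,-0.1,0],[0.2,-0.2,0],[0.3,-0.3,0],[0.4,-0.4,0],[0.5,-0.5,0],[0.6,-0.6,0],[0.7,-0.7,0],[0.8,-0.8,0],[0.83,-0.83,0],[0.83,-0.83,0]], turn=[[0,0,-0.01],[0,0,-0.02],[0,0,-0.03],[0,0,-0.04],[0,0,-0.05],[0,0,-0.06],[0,0,-0.07],[0,0,-0.08],[0,0,-0.09],[0,0,-0.1]])

```text
clock: 5.1
tool_pos: [531.3, 142.3, 314.3]
tool_rot: [0.894, 0.448, -0.0, -0.0]
ft_force: [-0.1, -1.2, -0.6]
width: 0.6
finger_force: 0.0
```

```bash
python3 - <<'E'
from h import *
print(delta([598,267,160]).round(3), R.from_quat(state()["tool_rot"]).as_matrix()[:,0], state()["joint_positions"].round(2))
E
```

```text
[ 1.166 -0.176  1.285] [ 5.98836395e-01  8.00871166e-01 -5.89050469e-04] [ 0.17 -0.02  1.48  0.    1.69  0.81]
```

Emit:
drive_tool(gripper=[1,1,1,1,1,1,1,1,1,1], offset=[[0.15,0,0.1],[0.3,0,0.2],[0.45,0,0.3],[0.6,0,0.4],[0.7,-0.05,0.55],[0.8,-0.1,0.7],[0.9,-0.15,0.85],[1,-0.17,1],[1,-0.17,1],[1,-0.17,1]], turn=[[0,0,-0.02],[0,0,-0.04],[0,0,-0.06],[0,0,-0.08],[0,0,-0.1],[0,0,-0.12],[0,0,-0.14],[0,0,-0.161],[0,0,-0.161],[0,0,-0.161]])

```text
clock: 6.1
tool_pos: [586.8, 249.2, 194.5]
tool_rot: [0.568, 0.823, -0.001, -0.0]
ft_force: [0.7, -1.0, 0.0]
width: 0.7
finger_force: 0.0
```

```bash
python3 - <<'E'
from h import *
import pickle
p=camera_params("wrist");im=snapshot("wrist");cv2.imwrite("pics/w1.png",im);pickle.dump(p,open("w1.pkl","wb"))
print(state()["tool_pos"])
E
```

```text
[587.4986856  249.12550088 195.58471475]
```

View pics/w1.png

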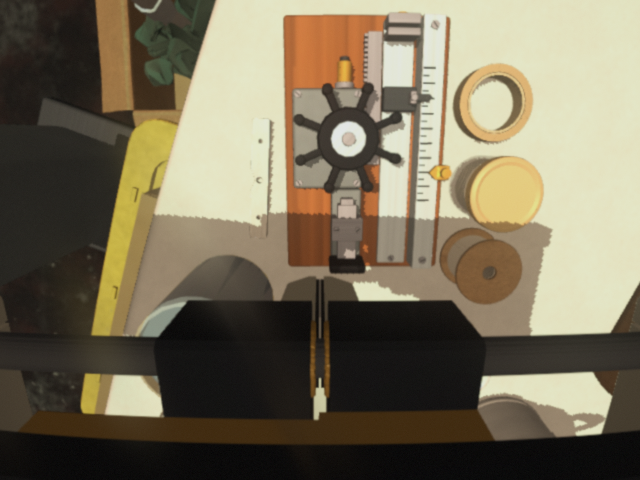

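The wrist view shows the gauge squarely: hub at (348,139), pointer tip near (430,97), brass tab near (440,173), and bolt tab at (347,265). I'll zoom in on the pointer and tab.

```bash
python3 - <<'E'
from h import *
im=cv2.imread("pics/w1.png")
c=im[5:280,275:460];cv2.imwrite("pics/c1.png",cv2.resize(c[55:185,85:185],None,fx=6,fy=4.6*1,interpolation=cv2.INTER_CUBIC) if 0 else cv2.resize(c[70:200,85:185],None,fx=4.5,fy=4.5,interpolation=cv2.INTER_CUBIC))
E
```

```text
(no output)
```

View pics/c1.png

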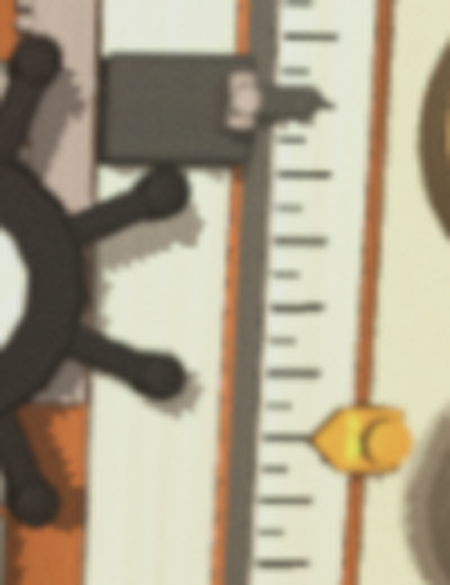

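```bash
python3 - <<'E'
from h import *
import pickle
p=pickle.load(open("w1.pkl","rb"));im=cv2.imread("pics/w1.png");g=cv2.cvtColor(im,cv2.COLOR_BGR2HSV)
# wheel
m=np.uint8(g[...,2]<58)*255; k=np.zeros_like(m);cv2.circle(k,(348,139),70,255,-1);m&=k
n,l,st,ce=cv2.connectedComponentsWithStats(m);i=1+np.argmax(st[1:,4])
w=np.uint8(l==i)*255;c=max(cv2.findContours(w,0,1)[0],key=cv2.contourArea)[:,0]
P=cast(c,48,p);q=P[:,:2];ctr=cast([(348,139)],48,p)[0,:2]
for _ in range(4):
    r=np.linalg.norm(q-ctr,axis=1);a=np.degrees(np.arctan2(*(q-ctr).T[::-1]))
    tips=[]
    sel=r>40
    z=np.exp(8j*np.radians(a[sel]));ph=np.degrees(np.angle(z.mean()))/8
    T=[]
    for j in range(8):
        s=np.abs((a-ph-45*j+180)%360-180)<10
        if (s&(r>38)).sum()>3: T.append(q[s&(r>38)].mean(0) if 0 else q[s][np.argsort(r[s])[-4:]].mean(0))
    T=np.array(T);A=np.c_[2*T,np.ones(len(T))];sol=np.linalg.lstsq(A,(T**2).sum(1),rcond=None)[0];ctr=sol[:2]
print("axis",ctr,"R",np.sqrt(sol[2]+ctr@ctr),len(T),"lobe phase",ph)
# white hub
m=np.uint8((g[...,1]<60)&(g[...,2]>120))*255;k[:]=0;cv2.circle(k,(348,139),24,255,-1);m&=k
M=cv2.moments(m,True);hc=(M['m10']/M['m00'],M['m01']/M['m00']);print("hub",hc,cast([hc],48,p),cast([hc],55,p))
# base front edge
rows=np.arange(40,260);o=(g[...,0]<14)&(g[...,1]>120)
e=np.array([(np.flatnonzero(o[y,270:330])[0]+270,y) for y in rows if o[y,270:330].any()])
E=cast(e,10,p)[:,:2];vx,vy,x0,y0=cv2.fitLine(E.astype(np.float32),cv2.DIST_HUBER,0,.01,.01).ravel();print("front edge dir deg",np.degrees(np.arctan2(vy,vx)),x0,y0)
yaw=np.arctan2(vy,vx);yaw=(yaw if yaw>0 else yaw+np.pi)-np.pi/2
Rg=np.array([[np.cos(yaw),-np.sin(yaw)],[np.sin(yaw),np.cos(yaw)]])
print("yaw",np.degrees(yaw))
G=lambda px,z:((cast([px],z,p)[0,:2]-ctr)@Rg).round(1)
print("edge gx",((np.array([x0,y0])-ctr)@Rg)[0],"pointer",G((275+85+333/4.5,75+105/4.5),38),"tab",G((275+85+312/4.5,75+438/4.5),36),"bolttab top right edge",G((347,272),62),G((331,262),62),G((364,262),62))
E
```

```text
axis [303.00602803 168.45462313] R 346.6840969482344 1 lobe phase -17.71022636258408
hub (348.0457256461233, 138.48508946322067) [[583.33147471 324.31451476  48.        ]] [[582.89004199 324.08361776  55.        ]]
front edge dir deg -69.355156 544.83014 276.9146
yaw 20.64484
edge gx 264.53528488047493 pointer [387.5  79.7] tab [387.8  19.7] bolttab top right edge [317.4 -60.5] [304.1 -51.8] [331.3 -51.8]
```

The crop shows long ruler lines at crop rows 105 (pointer), 174, 241, 307, 373 and 438 (tab). The measured gap is 60 mm, so five clicks.

```bash
cat >> h.py <<'E'
ctr=np.array([583.2,324.2]);yaw=np.radians(20.64)
Rg=np.array([[np.cos(yaw),-np.sin(yaw)],[np.sin(yaw),np.cos(yaw)]])
def to(gx,gy,z): return delta(np.r_[ctr+Rg@[gx,gy],z]).round(3)
def where(): s=state();return np.r_[(s["tool_pos"][:2]-ctr)@Rg,s["tool_pos"][2]].round(1),s["ft_force"].round(1)
E
python3 - <<'E'
from h import *
print(where(),to(-75,0,36),to(-85,0,90))
E
```

```text
(array([-22.4, -71.8, 195.6]), array([-0.6,  0.1, -0.7])) [ 0.599 -0.438  1.329] [ 0.599 -0.521  0.879]
```

Emit:
drive_tool(gripper=[1,1,1,1,1,1,1,1,1,1], offset=[[0.1,-0.1,0],[0.2,-0.2,0.1],[0.3,-0.3,0.2],[0.4,-0.4,0.3],[0.5,-0.44,0.5],[0.6,-0.44,0.7],[0.6,-0.44,0.85],[0.6,-0.44,1],[0.6,-0.44,1],[0.6,-0.44,1]], turn=[[0,0,0],[0,0,0],[0,0,0],[0,0,0],[0,0,0],[0,0,0],[0,0,0],[0,0,0],[0,0,0],[0,0,0]])

```text
clock: 7.15
tool_pos: [513.0, 297.5, 76.1]
tool_rot: [0.567, 0.823, 0.0, 0.0]
ft_force: [0.8, -0.6, 1.2]
width: 0.7
finger_force: 0.0
```

```bash
python3 - <<'E'
from h import *
p=camera_params("wrist");im=snapshot("wrist")
s=snapshot("scene")
T=state()["tool_pos"];print(where(),to(-75,0,36),proj([T],p),proj([T],camera_params("scene")))
cv2.imwrite("pics/w2.png",np.hstack([im[100:480,150:550],cv2.resize(s[200:340,260:440],(400,380))]))
E
```

```text
(array([-74.2,  -0.1,  76.9]), array([-0.1, -0.2,  0.6])) [ 0.001 -0.008  0.341] [[319.69398042 293.21496827]] [[345.93981776 272.44300417]]
```

View pics/w2.png

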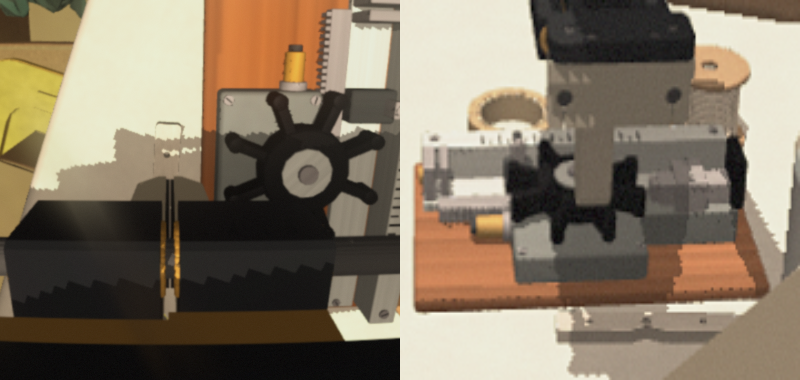

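The wrist crop shows the shut tips near crop (170,190). The fingers look like thin plates there, so I'll zoom in to measure their thickness.

```bash
python3 - <<'E'
from h import *
im=cv2.imread("pics/w2.png")[160:300,130:210]
im=cv2.convertScaleAbs(im,alpha=2.0,beta=20)
cv2.imwrite("pics/c2.png",cv2.resize(im,None,fx=4,fy=4,interpolation=cv2.INTER_NEAREST))
p=camera_params("wrist");s=state();Rm=R.from_quat(s["tool_rot"])
for o in([7.5,17.5,0],[7.5,10,0],[7.5,5,0],[7.5,0,0],[7.5,5,-40],[7.5,17.5,-60]):
    print(o,(proj([s["tool_pos"]+Rm.apply(o)],p)[0]-[280,260])*4)
E
```

```text
[7.5, 17.5, 0] [302.38486716  71.15145249]
[7.5, 10, 0] [237.79080937  71.28002023]
[7.5, 5, 0] [194.6893799   71.34153843]
[7.5, 0, 0] [151.57644139  71.38368994]
[7.5, 5, -40] [204.51793755 223.68768671]
[7.5, 17.5, -60] [371.17334075 335.51761929]
```

View pics/c2.png

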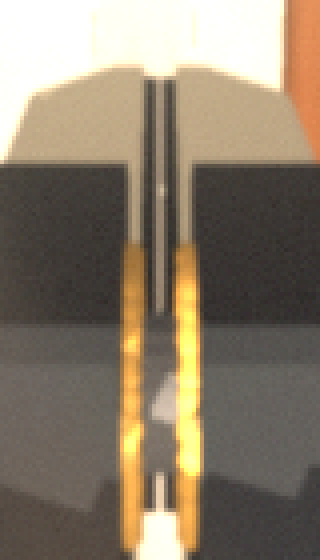

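Now I can see the tips: about 12 mm across at the very end, chamfering out to about 30 mm some 6 mm up. Effective half-thickness at wheel height is about 16 mm. Going down and in.

Emit:
drive_tool(gripper=[1,1,1,1,1,1,1,1,1,1], offset=[[0,0,0.1],[0,0,0.2],[0,0,0.3],[0,0,0.35],[0,0,0.35],[0,0.06,0.35],[0,0.12,0.35],[0,0.17,0.35],[0,0.22,0.35],[0,0.22,0.35]], turn=[[0,0,0],[0,0,0],[0,0,0],[0,0,0],[0,0,0],[0,0,0],[0,0,0],[0,0,0],[0,0,0],[0,0,0]])

```text
clock: 8.25
tool_pos: [538.2, 307.5, 33.1]
tool_rot: [0.567, 0.824, 0.0, 0.0]
ft_force: [0.7, 0.4, -0.9]
width: 0.7
finger_force: 0.0
```

```bash
python3 - <<'E'
from h import *
print(where(),to(-47.5,0,34))
E
```

```text
(array([-48. ,   0.2,  33.1]), array([ 0.7,  0.4, -0.9])) [-0.002  0.004 -0.008]
```

Emit:
drive_tool(gripper=[1,1,1,1,1,1,1,1,1,1], offset=[[0.04,0,0],[0.075,0,0],[0.108,0,0],[0.14,0.02,0],[0.175,0.042,0],[0.2,0.042,0],[0.23,0.042,0],[0.26,0.042,0],[0.26,0.042,0],[0.26,0.042,0]], turn=[[0,0,0],[0,0,0],[0,0,0],[0,0,0],[0,0,0],[0,0,0],[0,0,0],[0,0,0],[0,0,0],[0,0,0]])

```text
clock: 9.25
tool_pos: [530.4, 338.2, 32.6]
tool_rot: [0.567, 0.824, -0.0, -0.0]
ft_force: [0.1, 0.3, -0.1]
width: 0.7
finger_force: 0.0
```

Emit:
drive_tool(gripper=[1,1,1,1,1,1,1,1,1,1], offset=[[0.01,-0.1,0],[0.02,-0.2,0],[0.02,-0.27,0],[-0.09,-0.27,0],[-0.2,-0.27,0],[-0.26,-0.27,0],[-0.26,-0.27,0],[-0.26,-0.27,0],[-0.26,-0.27,0],[-0.26,-0.27,0]], turn=[[0,0,0],[0,0,0],[0,0,0],[0,0,0],[0,0,0],[0,0,0],[0,0,0],[0,0,0],[0,0,0],[0,0,0]])

```text
clock: 10.25
tool_pos: [511.5, 297.7, 32.6]
tool_rot: [0.567, 0.824, 0.0, -0.0]
ft_force: [0.5, -0.1, 0.1]
width: 0.3
finger_force: 0.0
```

```bash
python3 - <<'E'
from h import *
p=camera_params("wrist");im=snapshot("wrist");cv2.imwrite("pics/w3.png",im[60:380,180:560])
print(where())
# expected pointer pixel for each click (gauge frame), and tab
for k in range(8): print(k,proj([np.r_[ctr+Rg@[70.5,-27.2+12*(6-k)],38]],p)[0].round(0)-[180,60])
E
```

```text
(array([-76.5,   0.5,  32.6]), array([ 0.4, -0. , -0.1]))
0 [461. 145.]
1 [456. 170.]
2 [451. 195.]
3 [446. 219.]
4 [440. 243.]
5 [435. 265.]
6 [430. 287.]
7 [424. 307.]
```

View pics/w3.png

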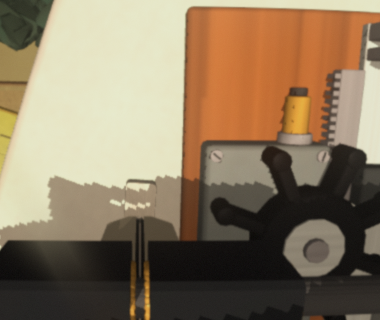

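The tip is clear in front of the wheel, which is seated, but the stop fell outside the crop. I'll measure the stop from the full frame with a brightness profile along the rail.

```bash
cat >> h.py <<'E'
def stop_y(name="wrist",im=None,p=None):
    "dark run centre on the rail (stop block top, z=28), gauge y"
    p=p or camera_params(name);im=snapshot(name) if im is None else im
    gy=np.arange(-60,60,1.)
    V=[]
    for gx in(43,46,49):
        q=proj(np.c_[(Rg@np.c_[np.full(len(gy),gx),gy].T).T+ctr,np.full(len(gy),28.)],p).astype(np.float32)
        V.append(cv2.remap(cv2.cvtColor(im,cv2.COLOR_BGR2GRAY),q[:,0],q[:,1],1,borderValue=255).ravel())
    v=np.mean(V,0)
    return gy,v,im,p
E
python3 - <<'E'
from h import *
import pickle
for a in((cv2.imread("pics/w1.png"),pickle.load(open("w1.pkl","rb"))),(None,None)):
    gy,v,im,p=stop_y("wrist",*a);print(v[::3].astype(int).tolist())
cv2.imwrite("pics/w4.png",im)
E
```

```text
[225, 224, 224, 224, 224, 224, 224, 225, 224, 224, 225, 225, 212, 143, 91, 105, 177, 226, 226, 226, 226, 226, 226, 178, 156, 131, 121, 134, 71, 89, 87, 88, 89, 90, 98, 227, 227, 227, 227, 227]
[112, 111, 111, 111, 65, 46, 48, 46, 43, 40, 35, 29, 28, 17, 15, 29, 106, 108, 108, 108, 107, 101, 31, 22, 23, 23, 27, 45, 69, 75, 73, 59, 182, 184, 183, 184, 184, 184, 185, 184]
```

```bash
cat >> h.py <<'E'
def edge(*a):
    "gauge y of the left edge of the stop block: first dark sample from the left"
    gy,v,im,p=stop_y("wrist",*a);i=np.flatnonzero(v<140)[-1];return gy[i]+(140-v[i])/(v[i+1]-v[i])
E
python3 - <<'E'
from h import *
import pickle
print(edge(cv2.imread("pics/w1.png"),pickle.load(open("w1.pkl","rb"))),edge())
print(to(-47.5,0,33.5))
E
```

```text
42.7 33.859154929577464
[-0.005  0.242 -0.008]
```

One click done: the edge shift fits 12 mm once the visible side face is allowed for. Second flick.

Emit:
drive_tool(gripper=[1,1,1,1,1,1,1,1,1,1], offset=[[0,0.12,0],[0,0.24,0],[0,0.24,0],[0.04,0.24,0],[0.075,0.24,0],[0.108,0.24,0],[0.14,0.26,0],[0.175,0.282,0],[0.22,0.282,0],[0.26,0.282,0]], turn=[[0,0,0],[0,0,0],[0,0,0],[0,0,0],[0,0,0],[0,0,0],[0,0,0],[0,0,0],[0,0,0],[0,0,0]])

```text
clock: 11.4
tool_pos: [531.3, 339.5, 32.6]
tool_rot: [0.567, 0.824, 0.0, -0.0]
ft_force: [0.3, -0.3, 0.7]
width: 0.7
finger_force: 0.0
```

Emit:
drive_tool(gripper=[1,1,1,1,1,1,1,1,1,1], offset=[[0,0,0],[0.01,-0.1,0],[0.02,-0.2,0],[0.02,-0.282,0],[-0.09,-0.282,0],[-0.2,-0.282,0],[-0.26,-0.282,0],[-0.26,-0.282,0],[-0.26,-0.282,0],[-0.26,-0.282,0]], turn=[[0,0,0],[0,0,0],[0,0,0],[0,0,0],[0,0,0],[0,0,0],[0,0,0],[0,0,0],[0,0,0],[0,0,0]])

```text
clock: 12.4
tool_pos: [511.7, 297.5, 32.6]
tool_rot: [0.567, 0.824, 0.0, -0.0]
ft_force: [-0.2, 0.2, -0.8]
width: 0.5
finger_force: 0.0
```

```bash
python3 - <<'E'
from h import *
print(edge(),where(),to(-47.5,0,33.5))
E
```

```text
24.344444444444445 (array([-76.4,   0.3,  32.6]), array([0.2, 0.4, 0.4])) [-0.004  0.241 -0.007]
```

Emit:
drive_tool(gripper=[1,1,1,1,1,1,1,1,1,1], offset=[[0,0.12,0],[0,0.24,0],[0,0.24,0],[0.04,0.24,0],[0.075,0.24,0],[0.108,0.24,0],[0.14,0.26,0],[0.175,0.282,0],[0.22,0.282,0],[0.26,0.282,0]], turn=[[0,0,0],[0,0,0],[0,0,0],[0,0,0],[0,0,0],[0,0,0],[0,0,0],[0,0,0],[0,0,0],[0,0,0]])

```text
clock: 13.45
tool_pos: [531.3, 339.5, 32.6]
tool_rot: [0.566, 0.824, 0.0, -0.0]
ft_force: [-0.4, 0.7, -0.6]
width: 0.6
finger_force: 0.0
```

Emit:
drive_tool(gripper=[1,1,1,1,1,1,1,1,1,1], offset=[[0,0,0],[0.01,-0.1,0],[0.02,-0.2,0],[0.02,-0.282,0],[-0.09,-0.282,0],[-0.2,-0.282,0],[-0.26,-0.282,0],[-0.26,-0.282,0],[-0.26,-0.282,0],[-0.26,-0.282,0]], turn=[[0,0,0],[0,0,0],[0,0,0],[0,0,0],[0,0,0],[0,0,0],[0,0,0],[0,0,0],[0,0,0],[0,0,0]])

```text
clock: 14.45
tool_pos: [511.7, 297.5, 32.6]
tool_rot: [0.567, 0.824, 0.0, -0.0]
ft_force: [-0.5, 0.0, -0.7]
width: 0.6
finger_force: 0.0
```

Emit:
drive_tool(gripper=[1,1,1,1,1,1,1,1,1,1], offset=[[-0.1,0,-0.2],[-0.2,0,-0.4],[-0.3,0,-0.6],[-0.4,0,-0.8],[-0.5,0,-1],[-0.5,0,-1],[-0.5,0,-1],[-0.5,0,-1],[-0.5,0,-1],[-0.5,0,-1]], turn=[[0,0,0],[0,0,0],[0,0,0],[0,0,0],[0,0,0],[0,0,0],[0,0,0],[0,0,0],[0,0,0],[0,0,0]])

```text
clock: 15.45
tool_pos: [532.1, 241.5, 151.3]
tool_rot: [0.566, 0.824, -0.001, -0.001]
ft_force: [0.4, -0.4, 0.2]
width: 0.6
finger_force: 0.0
```

```bash
python3 - <<'E'
from h import *
p=camera_params("wrist");im=snapshot("wrist");print(edge(im,p),where())
for k in range(2,8): print(k,proj([np.r_[ctr+Rg@[70.5,-27.2+12*(6-k)],38]],p)[0].round(0)-[280,20])
cv2.imwrite("pics/w5.png",cv2.resize(im[20:320,280:600],None,fx=1.8,fy=1.8))
E
```

```text
22.229787234042554 (array([-76.8, -59.5, 151.6]), array([-0.1,  0.3,  0.1]))
2 [243. 109.]
3 [241. 126.]
4 [239. 143.]
5 [237. 159.]
6 [235. 175.]
7 [233. 191.]
```

View pics/w5.png

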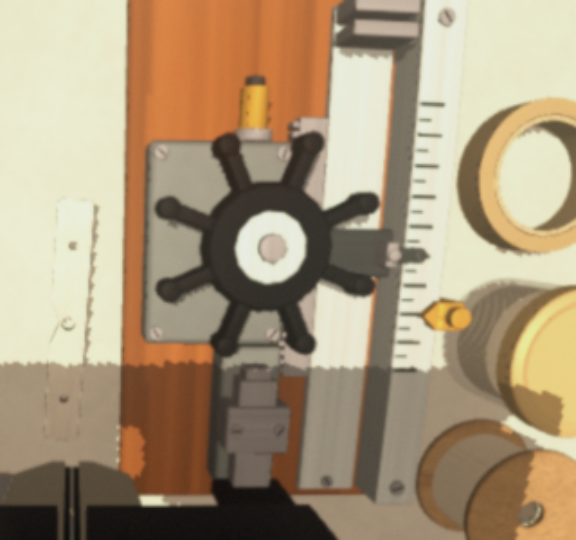

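The pointer is at (430,256) in the picture, i.e. crop (239,142), which is click 4. The tab is at (425,315), which is click 6. The wheel is seated, so two flicks remain.

Emit:
drive_tool(gripper=[1,1,1,1,1,1,1,1,1,1], offset=[[0.1,0,0.2],[0.2,0,0.4],[0.3,0,0.6],[0.4,0,0.8],[0.5,0,1],[0.5,0,1],[0.5,0,1],[0.5,0,1],[0.5,0.12,1],[0.5,0.24,1]], turn=[[0,0,0],[0,0,0],[0,0,0],[0,0,0],[0,0,0],[0,0,0],[0,0,0],[0,0,0],[0,0,0],[0,0,0]])

```text
clock: 16.5
tool_pos: [540.2, 307.7, 34.9]
tool_rot: [0.567, 0.824, 0.001, 0.001]
ft_force: [-0.6, -0.1, 0.2]
width: 0.3
finger_force: 0.5
```

Emit:
drive_tool(gripper=[1,1,1,1,1,1,1,1,1,1], offset=[[0,0,0],[0.04,0,0],[0.075,0,0],[0.108,0,0],[0.14,0.02,0],[0.175,0.042,0],[0.2,0.042,0],[0.23,0.042,0],[0.26,0.042,0],[0.26,0.042,0]], turn=[[0,0,0],[0,0,0],[0,0,0],[0,0,0],[0,0,0],[0,0,0],[0,0,0],[0,0,0],[0,0,0],[0,0,0]])

```text
clock: 17.5
tool_pos: [531.4, 339.2, 32.6]
tool_rot: [0.566, 0.824, -0.0, -0.0]
ft_force: [-0.3, -0.9, -0.1]
width: 0.4
finger_force: 0.0
```

Emit:
drive_tool(gripper=[1,1,1,1,1,1,1,1,1,1], offset=[[0,0,0],[0.01,-0.1,0],[0.02,-0.2,0],[0.02,-0.282,0],[-0.09,-0.282,0],[-0.2,-0.282,0],[-0.26,-0.282,0],[-0.26,-0.282,0],[-0.26,-0.282,0],[-0.26,-0.282,0]], turn=[[0,0,0],[0,0,0],[0,0,0],[0,0,0],[0,0,0],[0,0,0],[0,0,0],[0,0,0],[0,0,0],[0,0,0]])

```text
clock: 18.5
tool_pos: [511.7, 297.5, 32.7]
tool_rot: [0.567, 0.824, 0.0, -0.0]
ft_force: [0.4, -0.1, 0.1]
width: 0.5
finger_force: 0.0
```

```bash
python3 - <<'E'
from h import *
print(where(),to(-47.5,0,33.5))
gy,v,im,p=stop_y();print(v[::3].astype(int).tolist())
E
```

```text
(array([-76.3,   0.2,  32.7]), array([ 0.4, -0.1,  0.1])) [-0.003  0.24  -0.007]
[112, 111, 112, 110, 52, 47, 47, 46, 42, 40, 35, 28, 27, 16, 16, 21, 39, 39, 38, 28, 98, 101, 34, 27, 28, 29, 39, 111, 130, 183, 183, 183, 183, 184, 184, 184, 183, 184, 184, 183]
```

Consistent with click 5: the block's left edge is at gauge y ≈ −1. Last flick, then a look from above.

Emit:
drive_tool(gripper=[1,1,1,1,1,1,1,1,1,1], offset=[[0,0.12,0],[0,0.24,0],[0,0.24,0],[0.04,0.24,0],[0.075,0.24,0],[0.108,0.24,0],[0.14,0.26,0],[0.175,0.282,0],[0.22,0.282,0],[0.26,0.282,0]], turn=[[0,0,0],[0,0,0],[0,0,0],[0,0,0],[0,0,0],[0,0,0],[0,0,0],[0,0,0],[0,0,0],[0,0,0]])

```text
clock: 19.55
tool_pos: [531.3, 339.5, 32.6]
tool_rot: [0.567, 0.824, 0.0, -0.0]
ft_force: [-0.5, -0.1, 0.7]
width: 0.4
finger_force: 0.0
```

Emit:
drive_tool(gripper=[1,1,1,1,1,1,1,1,1,1], offset=[[0,0,0],[0.01,-0.1,0],[0.02,-0.2,0],[0.02,-0.282,0],[0.02,-0.282,-0.2],[-0.15,-0.282,-0.4],[-0.3,-0.282,-0.6],[-0.5,-0.282,-0.8],[-0.76,-0.282,-1],[-0.76,-0.282,-1]], turn=[[0,0,0],[0,0,0],[0,0,0],[0,0,0],[0,0,0],[0,0,0],[0,0,0],[0,0,0],[0,0,0],[0,0,0]])

```text
clock: 20.55
tool_pos: [536.4, 239.2, 157.3]
tool_rot: [0.568, 0.823, 0.003, 0.003]
ft_force: [1.6, 0.8, 0.5]
width: 0.4
finger_force: 0.0
```

```bash
python3 - <<'E'
from h import *
p=camera_params("wrist");im=snapshot("wrist")
print(where(),to(0,-140,110),to(0,-130,46))
print(proj([np.r_[ctr+Rg@[70.5,-27.2],38]],p)[0].round(0)-[280,20])
cv2.imwrite("pics/w6.png",cv2.resize(im[20:320,280:600],None,fx=1.8,fy=1.8))
E
```

```text
(array([-74.7, -61.4, 155.1]), array([-0.5, -0.1, -0.3])) [-0.657  0.619  0.379] [-0.573  0.617  0.912]
[226. 168.]
```

View pics/w6.png

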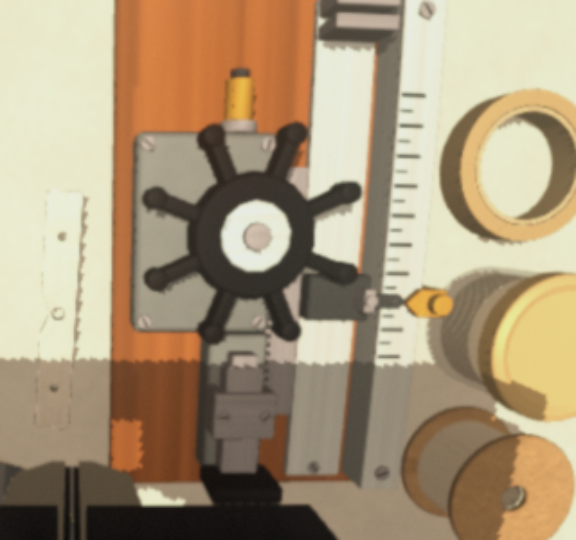

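The pointer tip (403,303) meets the brass tab at (410,303) and the wheel is seated, so click 6 is set. Before descending at the bolt I'll check the clearance to the jar nearby.

```bash
python3 - <<'E'
from h import *
ps,pd=camera_params("scene"),camera_params("side")
for a,b in(((497,241),(362,277)),((472,262),(272,252))):
    A0,A1=cast([a],0,ps)[0],cast([a],100,ps)[0];B0,B1=cast([b],0,pd)[0],cast([b],100,pd)[0]
    u,v=A1-A0,B1-B0;t=np.linalg.lstsq(np.c_[u,-v],B0-A0,rcond=None)[0]
    P,Q=A0+u*t[0],B0+v*t[1];print(P.round(),Q.round(),((P[:2]-ctr)@Rg).round())
E
```

```text
[649. 109.  87.] [648. 108.  86.] [ -15. -225.]
[530. 141. 111.] [530. 141. 111.] [-114. -153.]
```

Emit:
drive_tool(gripper=[1,1,1,1,1,1,1,1,1,1], offset=[[-0.12,0.12,0],[-0.24,0.24,0],[-0.36,0.36,0],[-0.48,0.48,0],[-0.61,0.62,0],[-0.61,0.62,0.2],[-0.61,0.62,0.4],[-0.61,0.62,0.6],[-0.61,0.62,0.8],[-0.61,0.62,0.91]], turn=[[0,0,0],[0,0,0],[0,0,0],[0,0,0],[0,0,0],[0,0,0],[0,0,0],[0,0,0],[0,0,0],[0,0,0]])

```text
clock: 21.6
tool_pos: [625.8, 200.0, 39.3]
tool_rot: [0.566, 0.824, -0.002, -0.002]
ft_force: [-0.3, 0.3, -0.9]
width: 0.6
finger_force: 0.0
```

```bash
python3 - <<'E'
from h import *
print(where(),to(0,-117,46),to(0,-100,46))
E
```

```text
(array([  -3.9, -131.2,   39.3]), array([-0.3,  0.3, -0.9])) [ 0.118  0.033 -0.056] [ 0.26   0.034 -0.056]
```

Emit:
drive_tool(gripper=[1,1,1,1,1,1,1,1,1,1], offset=[[0,0.03,-0.03],[0.05,0.03,-0.03],[0.08,0.03,-0.03],[0.1,0.03,-0.03],[0.12,0.03,-0.03],[0.14,0.03,-0.03],[0.16,0.03,-0.03],[0.18,0.03,-0.03],[0.2,0.03,-0.03],[0.2,0.03,-0.03]], turn=[[0,0,0],[0,0,0],[0,0,0],[0,0,0],[0,0,0],[0,0,0],[0,0,0],[0,0,0],[0,0,0],[0,0,0]])

```text
clock: 22.6
tool_pos: [623.3, 223.7, 47.1]
tool_rot: [0.567, 0.824, 0.0, -0.0]
ft_force: [1.2, -0.9, 0.5]
width: 0.4
finger_force: 0.3
```

Emit:
drive_tool(gripper=[1,1,1,1,1,1,1,1,1,1], offset=[[0.005,0,0],[0.01,0,0],[0.015,0,0],[0.02,0,0],[0.025,0,0],[0.03,0,0],[0.035,0,0],[0.035,0,0],[0.035,0,0],[0.035,0,0]], turn=[[0,0,0],[0,0,0],[0,0,0],[0,0,0],[0,0,0],[0,0,0],[0,0,0],[0,0,0],[0,0,0],[0,0,0]])

```text
clock: 23.6
tool_pos: [621.8, 227.3, 47.0]
tool_rot: [0.567, 0.824, -0.0, -0.0]
ft_force: [1.7, -0.9, 0.9]
width: 0.2
finger_force: 0.5
```

```bash
python3 - <<'E'
from h import *
print(where())
E
```

```text
(array([   2. , -104.3,   47. ]), array([ 1.7, -0.9,  0.9]))
```

Emit:
drive_tool(gripper=[1,1,1,1,1,1,1,1,1,1], offset=[[0.005,0,0],[0.01,0,0],[0.015,0,0],[0.02,0,0],[0.025,0,0],[0.025,0,0],[0.025,0,0],[0.025,0,0],[0.025,0,0],[0.025,0,0]], turn=[[0,0,0],[0,0,0],[0,0,0],[0,0,0],[0,0,0],[0,0,0],[0,0,0],[0,0,0],[0,0,0],[0,0,0]])

```text
clock: 24.6
tool_pos: [621.2, 229.0, 47.0]
tool_rot: [0.567, 0.824, -0.0, 0.001]
ft_force: [3.2, -5.5, 0.2]
width: 0.6
finger_force: 3.2
```

Emit:
drive_tool(gripper=[1,1,1,1,1,1,1,1,1,1], offset=[[0.005,0,0],[0.01,0,0],[0.015,0,0],[0.02,0,0],[0.02,0,0],[0.02,0,0],[0.02,0,0],[0.02,0,0],[0.02,0,0],[0.02,0,0]], turn=[[0,0,0],[0,0,0],[0,0,0],[0,0,0],[0,0,0],[0,0,0],[0,0,0],[0,0,0],[0,0,0],[0,0,0]])

```text
clock: 25.6
tool_pos: [621.2, 229.1, 47.2]
tool_rot: [0.567, 0.824, -0.001, 0.002]
ft_force: [5.3, -14.2, 1.2]
width: 0.8
finger_force: 7.2
```

Firm stop where home should be. Backing off to the right, then up, and checking.

Emit:
drive_tool(gripper=[1,1,1,1,1,1,1,1,1,1], offset=[[-0.04,0,0],[-0.1,0,0],[-0.18,0,0],[-0.25,0,0],[-0.25,0,-0.2],[-0.25,0,-0.4],[-0.25,0,-0.7],[-0.25,0,-1],[-0.25,0,-1],[-0.25,0,-1]], turn=[[0,0,0],[0,0,0],[0,0,0],[0,0,0],[0,0,0],[0,0,0],[0,0,0],[0,0,0],[0,0,0],[0,0,0]])

```text
clock: 26.6
tool_pos: [631.8, 204.2, 168.6]
tool_rot: [0.567, 0.824, 0.001, 0.001]
ft_force: [-0.2, 0.5, -0.5]
width: 0.4
finger_force: 0.0
```

```bash
python3 - <<'E'
from h import *
p=camera_params("wrist");im=snapshot("wrist");print(where())
for a in((-15,-110+16),(15,-110+16)): print(proj([np.r_[ctr+Rg@a,62]],p)[0].round(0)-[200,0])
cv2.imwrite("pics/w7.png",cv2.resize(im[0:320,200:560],None,fx=1.8,fy=1.8))
E
```

```text
(array([   2. , -129.3,  166.7]), array([ 0.9, -0.2,  0.4]))
[ 93. 189.]
[135. 190.]
```

View pics/w7.png

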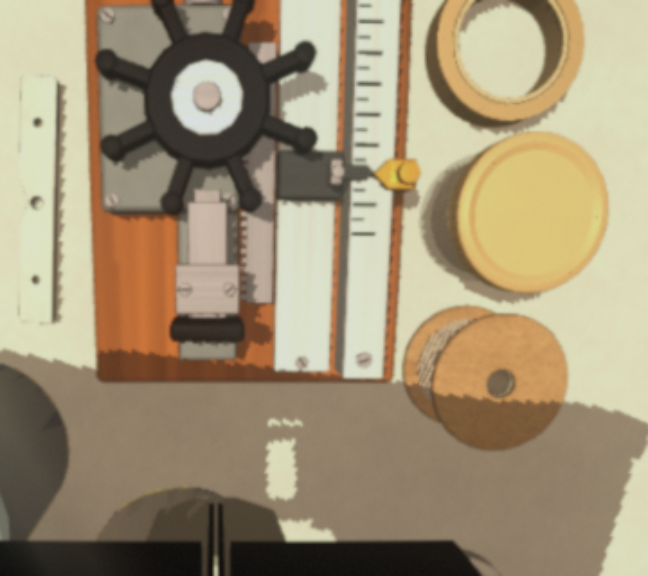

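The bolt nose at (208,197) sits between two lobes. The tab's right face at row 342 (190 unscaled) matches the fully-home prediction, and the pointer is still on the tab at (375,174). Handing in.

```bash
python3 -c "
from station import *
print(sign_off())"
```

```text
the job is handed in; nothing more can be done
None
```

The gauge is set: five clicks put the pointer opposite the brass tab, the lock bolt is pushed home between two lobes, and the job is handed in; hand-in returned no verdict, but the last picture showed all of this with nothing round the gauge visibly disturbed.

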